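# Charge the bench mill and seal its lid

### The job

Load the mill: take the charging cup by its slanted handle, pour all eight grinding cylinders over its lip into the mill's open chamber, and stand the empty cup upright back on the rubber mat. Then swing the mill's lid shut and press down firmly on its front edge or tab (about 10 to 20 N) to seat the seal. Leave the other things on the bench where they are.

Things in the scene. Friction and masses are not known exactly. Their poses are not given: they have to be found in the camera images.
- mill: Fixed bench mill: open square steel chamber, outer 140 mm (its x) by 150 mm (y), rim 100 mm above the table, walls and floor 6 mm (inside 128 by 138, 94 deep). A grey case 55 mm tall surrounds its foot, about 200 by 200 mm. Origin: centre of the underside, on the table; z up. The lid hinge runs along y at x = +70 mm.
- lid (a joint): Lid angle (rad): 0 shut flat on the rim, 1.57 upright at the far (+x) rim, at most 1.75; starts at 1.35 to 1.65. Stiff hinge: stays where left; 0.4 N m turns it, 3 to 5 N at the tab. No spring or latch. Grey plate 10 mm thick, 140 long from the hinge, 150 wide; shut, its top is 111 mm above the table. Upright, it reaches 270 mm above the table.
- lid_tab (a point): Point on the outer face of the lid's front tab (70 mm wide, 10 thick, sticks out 27 past the plate, ends 167 mm from the hinge). The point is 155 mm from the hinge; its face is on top when shut and looks away from the robot when open. x runs from the tab to the hinge, z out of the outer face.
- lid_hinge (a point): Middle of the hinge line, on the far rim, 101 mm above the table; turns with the lid, same axes as lid_tab.
- mat: Black rubber mat, 180 mm (x) by 210 mm (y), 4 mm thick, fixed. Origin: centre of its underside; z up.
- cup: Aluminium cup on the mat, about 0.2 kg: open tub 70 mm wide (y), 58 tall, flat bottom from x = -45 to +46, 3 mm walls; front wall is a pouring lip sloping out at 45 degrees from the floor, 85 long, with raised cheeks. Black square handle 20 by 20 rises behind at 45 degrees. Origin: centre of underside; x out over the lip, z up. Pours freely when tipped forward 95 to 110 degrees.
- cup_grip (a point): Best place to hold, on the handle's middle line, 60 mm up from the tub: at x = -85, z = +88 mm from the cup's origin. The handle reaches 58 mm below to 42 mm beyond it along its 45 degree line (direction -x, +z). Axes are the cup's: x towards the lip, z up.
- cup_lip (a point): Middle of the pouring lip's end, at x = +101, z = +62 mm from the cup's origin; the lip is 64 mm wide inside. Axes as the cup's.
- piece0_center (a point): Centre of a white ceramic grinding cylinder, 24 mm across and 24 mm long, about 30 g; all eight alike, lying in the cup at the start.
- piece1_center (a point): Centre of a white ceramic grinding cylinder, 24 mm across and 24 mm long, about 30 g; all eight alike, lying in the cup at the start.
- piece2_center (a point): Centre of a white ceramic grinding cylinder, 24 mm across and 24 mm long, about 30 g; all eight alike, lying in the cup at the start.
- piece3_center (a point): Centre of a white ceramic grinding cylinder, 24 mm across and 24 mm long, about 30 g; all eight alike, lying in the cup at the start.
- piece4_center (a point): Centre of a white ceramic grinding cylinder, 24 mm across and 24 mm long, about 30 g; all eight alike, lying in the cup at the start.
- piece5_center (a point): Centre of a white ceramic grinding cylinder, 24 mm across and 24 mm long, about 30 g; all eight alike, lying in the cup at the start.
- piece6_center (a point): Centre of a white ceramic grinding cylinder, 24 mm across and 24 mm long, about 30 g; all eight alike, lying in the cup at the start.
- piece7_center (a point): Centre of a white ceramic grinding cylinder, 24 mm across and 24 mm long, about 30 g; all eight alike, lying in the cup at the start.
- bottle: Bystander: amber glass jar, white cap, 48 mm across, 110 mm tall, stands between the mat and the mill. Origin at its underside, centre.
- brush: Bystander: bench brush 150 mm long lying between the mat and the mill. Origin at its underside, mid length.
- bowl: Bystander: white ceramic bowl, 100 mm across, 45 mm tall. Origin at its underside, centre.
- wrench: Bystander: steel wrench 160 mm long lying flat. Origin at its underside, mid length.
- can: Bystander: metal can 66 mm across, 100 mm tall. Origin at its underside, centre.

How it is judged:
On the way, in this order (a step that is already met when the one before it is completed fails the run):
1. all eight cylinders are in the mill's chamber, poured from the raised cup (horizontal distance between each of piece0_center, piece1_center, piece2_center, piece3_center, piece4_center, piece5_center, piece6_center, piece7_center and mill below 0.082 m and height (world z) of each of piece0_center, piece1_center, piece2_center, piece3_center, piece4_center, piece5_center, piece6_center, piece7_center below 0.1 m and height (world z) of cup above 0.04 m), for 0.1 s.
2. the cup stands upright on the mat, let go (x of cup in the frame of mat between -0.08 and 0.08 m and y of cup in the frame of mat between -0.1 and 0.1 m and height (world z) of cup below 0.01 m and angle between cup's own z axis and vertical below 0.12 rad and contact force between the fingers and cup below 0.1 N), for 0.2 s.
3. the lid is shut and pressed down by the robot with more than 7 N (value of joint lid below 0.03 rad and contact force between any of the fingers, the arm and lid above 7 N), for 0.1 s.
At the end, for the whole second after the job is handed in: All eight cylinders lie in the mill's chamber below its rim, the lid is shut (within 0.03 rad), and the empty cup stands upright (within 0.12 rad), released and at rest, with its middle on the rubber mat (all of step 2 and horizontal distance between each of piece0_center, piece1_center, piece2_center, piece3_center, piece4_center, piece5_center, piece6_center, piece7_center and mill below 0.082 m and height (world z) of each of piece0_center, piece1_center, piece2_center, piece3_center, piece4_center, piece5_center, piece6_center, piece7_center below 0.1 m and value of joint lid below 0.03 rad and linear speed of cup below 0.02 m/s); the robot touches nothing.
It fails at once if a bystander is shifted by more than 30 mm (distance of any of bottle, brush, bowl, wrench, can from where it was at the start of the episode above 0.03 m).
It fails at once if the lid is pressed or struck with more than 60 N (contact force between any of the fingers, the arm and lid above 60 N).
It also fails if it takes over 72 s, if anything falls off the work surface, if the arm or the gripper's body presses on something with over 40 N, if the wrist force passes 120 N, or if a joint passes its speed limit or range.

### The arm

A 7-joint arm with a two-finger parallel gripper is mounted at the origin on the work surface. World frame = base frame: x ahead of the robot, y to its left, z up, the work surface at z = 0. Lengths are in m, angles in rad, forces in N, time in s.
With the tool pointing down it reaches from about 0.4 to 0.9 m from the base axis. Payload 5.5 kg.
Tool frame: the origin (TCP) lies on the front face of the gripper's body, between the roots of the fingers; the fingertips stand tcp_to_tips ahead of it and the grasp point (between the pads) lies 54 mm ahead of it (tcp_to_tips is the distance from the TCP to the fingertips, in m); z points along the fingers, y is the line along which they close (so a half turn about z gives the same grasp; the last joint's range is limited). The gripper opens to 85 mm and grips with 20 to 120 N. Pads are 22 mm wide; open, the fingers measure 114 mm over their backs; the gripper's body (76 mm by 85 mm) begins 54 mm behind the grasp point. The pads swing forward as they close: fully open they stand 13 mm farther back than shut.
Start: joints at [1.579, 0.501, -0.427, 1.55, 0.221, 1.138, -0.21], TCP at [0.164, -0.629, 0.304] pointing down, gripper open.
Joint ranges: [-2.88, 2.88], [-0.31, 2.03], [-1.54, 1.56], [0.2, 2.42], [-1.41, 4.55], [0.19, 2.02], [-2.57, 2.57]. Speed limits (rad/s): [2.57, 2.57, 3.14, 3.14, 3.14, 3.14, 3.14].

### API

Orientations are given as [roll, pitch, yaw] about the fixed x, y, z axes, in that order (R = Rz(yaw) Ry(pitch) Rx(roll)).
In Python, from rig import get_state, camera, hand_in, tcp_to_tips gives the robot as it stands.
- The arm moves only by the tool arm_command, never from a script. Its argument "steps" is a list of rows, each a list of 3 entries, a list of its own where there are three numbers: the shift along the tool's x, y, z in mm, then the turn about the tool's z in rad, then the opening, from 0 (shut) to 1 (fully open). A call has 1 to 12 rows; each row shifts and turns the commanded pose from where the row before left it, along the tool's axes as they then stand; what a row does not reach is not made up. A row lasts 1/8 s, in which the tool goes at most 62.5 mm and 10.7 degrees, less where a joint would pass 70% of its speed; a pose out of reach is approached as far as the arm can. A call is refused whole if a number of a shift passes 62.5 or a number of a turn 0.188, either way. A call with a gripper value outside its range is refused whole. The fingers move at their own pace and stop on an object; "newtons" is the grip in N (left out, the last holds). Time passes only in rows, so rows that do not move let the fingers close. It gives the time, the measured TCP pose, the force and the opening at its end, in the units of the state.
- get_state(): the state, without advancing time (a new reading comes with each control period).
- camera(name): name is "scene" or "side" or "wrist"; returns a dict with "image" (480x640x3 uint8, blue, green, red), "range_z" (480x640 float32, m along the optical axis (not along the pixel's ray), 0 where there is no reading), "K" (3x3 intrinsics, pixels), "world_from_camera" (4x4, takes a point from camera to world coordinates). Camera axes: x right, y down, z forward; pixel columns grow to the right and rows downward; lengths in m; the calibration is good to about 2 mm. A picture is of the moment at which its call begins.
- hand_in(): hands the job in, once; it reports no verdict.
The state is a dict: "t": time; "joints": joint angles; "dq": joint speeds; "effort": joint torques, N m; "position": TCP position; "eef_rot": TCP orientation; "ft_force": force on the tool from outside, world axes, zero at the start; "wrist_torque": the same for the moment, N m; "finger_gap": finger opening in m.
Only numpy, scipy, OpenCV 4.12 (cv2) and the standard library are available. Lean on these libraries where they do the work, as an engineer would, in place of code of your own. Each camera call takes 0.05 s, during which the arm holds its last target. There are 200 camera calls.

## Working session

There is one attempt and no reset: what is moved stays moved. The work goes in short steps, Python scripts to look and compute and a tool call to move; the robot and the scene stay as the last step left them, time stands still between calls to the robot, and variables do not carry over. Pictures are saved under pics/ and viewed, on a budget of 10 in all, crops included, one or two more only if the job needs it, and the job is handed in when it is done.

Besides the shell and the picture viewer there is one more tool, called after ">>>" as name([rows], argument=value, ...), one row to a line, values as JSON. arm_command: Moves the arm, as the interface text tells. Its arguments: {"type":"object","properties":{"steps":{"type":"array"},"newtons":{"type":"number"}},"required":["steps"]}

```bash
ls; mkdir -p pics; python3 - <<'E'
from rig import *
import cv2,numpy as np
s=get_state(); print(s, tcp_to_tips if not callable(tcp_to_tips) else tcp_to_tips())
for n in("scene","side"):
    c=camera(n); cv2.imwrite(f"pics/{n}0.png",c["image"]); np.savez(f"{n}0.npz",**c)
    print(n,c["K"].tolist(),c["world_from_camera"].round(3).tolist())
E
```

```text
pics
{'t': 0.0, 'joints': array([ 1.57921038,  0.50187146, -0.42677   ,  1.55145366,  0.22079543,
        1.13828776, -0.21030678]), 'dq': array([-7.51172684e-04,  1.10655568e-03,  5.80602395e-05,  1.92741541e-03,
       -1.53739536e-03,  8.85262289e-04,  2.09330207e-03]), 'effort': array([-2.87844978e-04, -5.69511473e+01, -5.81599340e+00, -2.80934930e+01,
        1.08357987e-02,  1.20383321e-02,  1.48751275e-05]), 'position': array([ 0.16362821, -0.62849687,  0.302841  ]), 'eef_rot': array([-3.13962758e+00, -6.85893370e-05,  2.54814166e-01]), 'ft_force': array([-0.25497002,  0.63547205, -0.81516647]), 'wrist_torque': array([ 0.0042854 , -0.05864127,  0.00193215]), 'finger_gap': 0.0853252759598367} 0.0726
scene [[481.16804160745636, 0.0, 322.83194204639426], [0.0, 481.16804160745636, 230.30186341845712], [0.0, 0.0, 1.0]] [[-0.633, 0.631, -0.448, 1.04], [0.774, 0.528, -0.35, 0.415], [0.015, -0.568, -0.823, 1.101], [0.0, 0.0, 0.0, 1.0]]
side [[463.47812802131847, 0.0, 321.72206312076634], [0.0, 463.47812802131847, 238.83739632648746], [0.0, 0.0, 1.0]] [[-0.837, -0.362, 0.409, -0.003], [-0.546, 0.558, -0.624, 0.801], [-0.002, -0.746, -0.666, 0.954], [0.0, 0.0, 0.0, 1.0]]
```

View pics/scene0.png

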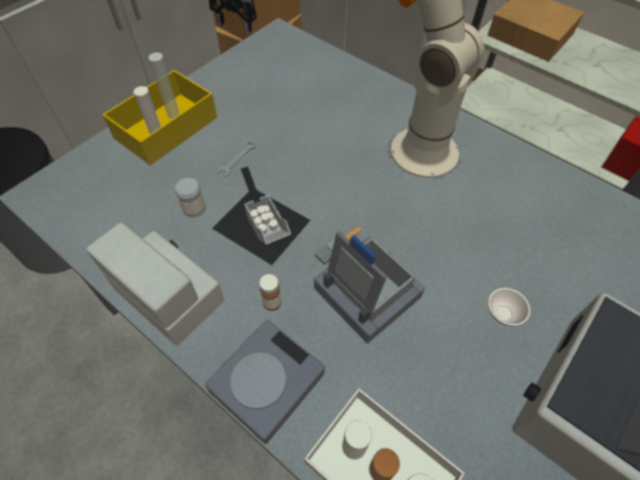

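View pics/side0.png

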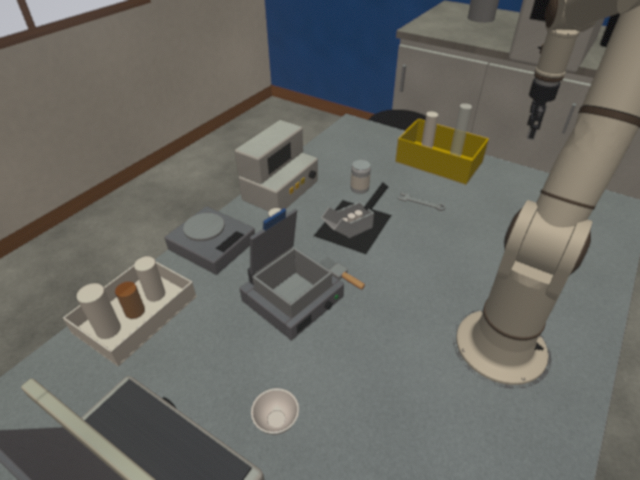

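```bash
cat > h.py <<'E'
import numpy as np
def cloud(c):
    z=c["range_z"];v,u=np.mgrid[:480,:640];K=c["K"]
    P=np.stack([(u-K[0,2])/K[0,0]*z,(v-K[1,2])/K[1,1]*z,z],-1)
    M=c["world_from_camera"];P=P@M[:3,:3].T+M[:3,3];P[z==0]=np.nan
    return P
E
python3 - <<'E'
import numpy as np,cv2
from h import *
for n,pts in(("scene",dict(bottle=(270,280),can=(190,185),bowl=(510,307),handle_top=(247,172),handle_bot=(257,194),tubmid=(266,217),mat_l=(215,228),mat_t=(240,190),mat_r=(308,220),mat_b=(271,260),brush=(352,233),tab=(362,248),lidbase=(372,310))),
 ("side",dict(tab=(274,219),handle_top=(384,188),lip=(330,212),chamber=(290,280),wrench=(420,201),brush=(350,280)))):
    c=np.load(n+"0.npz");P=cloud(c)
    for k,(u,v) in pts.items(): print(n,k,np.nanmedian(P[v-1:v+2,u-1:u+2],(0,1)).round(3))
    # mill rim points, z 0.095-.105 ; case top .055 ; mat black pixels
    g=c["image"].max(-1); Z=P[...,2]
    ok=np.abs(P[...,0]-.55)<.2
    m=(Z<.015)&(g<45)&(np.hypot(P[...,0]-.5,P[...,1]+.2)<.3)
    m=m.astype(np.uint8); 
    k,l,st,ce=cv2.connectedComponentsWithStats(m); i=1+st[1:,4].argmax()
    print("mat",cv2.minAreaRect((P[l==i][:,:2]*1000).astype(np.float32)),st[i])
    for a,b in((.045,.062),(.093,.107)):
        q=P[(Z>a)&(Z<b)&(np.hypot(P[...,0]-.62,P[...,1]-.06)<.2)][:,:2]
        print("z",a,len(q),cv2.minAreaRect((q*1000).astype(np.float32)),q.min(0).round(3),q.max(0).round(3))
    C=P[(Z>.012)&(np.hypot(P[...,0]-.5,P[...,1]+.2)<.25)]
    print(len(C))
# top-down height map, both clouds
H=np.zeros((480,640,3),np.uint8)
best=np.full((480,640),-1.)
for n in("scene","side"):
    c=np.load(n+"0.npz");P=cloud(c).reshape(-1,3);I=c["image"].reshape(-1,3)
    ok=np.isfinite(P[:,0]);P=P[ok];I=I[ok]
    r=((0.9-P[:,0])*600).astype(int);cc=((0.35-P[:,1])*800).astype(int)
    r=((0.85-P[:,0])*800).astype(int)
    for a,b,z,col in zip(r,cc,P[:,2],I):
        if 0<=a<480 and 0<=b<640 and z<.35 and z>best[a,b]:best[a,b]=z;H[a,b]=np.clip(col*1.6,0,255)
H=cv2.dilate(H,np.ones((3,3)))
for i in range(0,640,80):cv2.putText(H,f"y{0.35-i/800:.2f}",(i,10),0,.35,(0,255,255));cv2.line(H,(i,0),(i,479),(0,90,90))
for i in range(0,480,80):cv2.putText(H,f"x{0.85-i/800:.2f}",(0,i+10),0,.35,(0,255,255));cv2.line(H,(0,i),(639,i),(0,90,90))
cv2.imwrite("pics/top.png",H)
E
```

```text
scene bottle [ 0.689 -0.013  0.108]
scene can [ 0.611 -0.379  0.1  ]
scene bowl [0.325 0.457 0.008]
scene handle_top [ 0.49  -0.281  0.119]
scene handle_bot [ 0.503 -0.241  0.071]
scene tubmid [ 0.535 -0.176  0.055]
scene mat_l [ 0.628 -0.287  0.004]
scene mat_t [ 0.484 -0.332 -0.002]
scene mat_r [ 0.443 -0.107  0.003]
scene mat_b [ 0.605 -0.097  0.004]
scene brush [0.405 0.02  0.018]
scene tab [0.567 0.149 0.265]
scene lidbase [0.6   0.216 0.112]
mat ((462.53692626953125, -277.7586669921875), (13.88369369506836, 6.991396903991699), 56.78176498413086) [257 192   4   4   7]
z 0.045 3243 ((612.8630981445312, 89.02085876464844), (377.5061340332031, 341.52569580078125), 35.87474060058594) [ 0.422 -0.136] [0.82  0.249]
z 0.093 472 ((603.2667236328125, 113.25880432128906), (183.4727783203125, 320.93023681640625), 63.0743293762207) [ 0.434 -0.034] [0.717 0.231]
2639
side tab [0.557 0.152 0.259]
side handle_top [ 0.478 -0.285  0.117]
side lip [ 0.585 -0.143  0.071]
side chamber [0.558 0.107 0.008]
side wrench [ 0.405 -0.425  0.009]
side brush [0.414 0.023 0.015]
mat ((531.9947509765625, -195.1290283203125), (170.16912841796875, 202.7801971435547), 5.240208625793457) [316 212  73  40 850]
z 0.045 1688 ((611.5177001953125, 89.10018920898438), (378.9888916015625, 340.6279602050781), 35.48777770996094) [ 0.421 -0.137] [0.82  0.249]
z 0.093 554 ((580.0664672851562, 66.02577209472656), (216.0509033203125, 345.5211181640625), 33.522029876708984) [ 0.428 -0.136] [0.71  0.231]
2363
```

View pics/top.png

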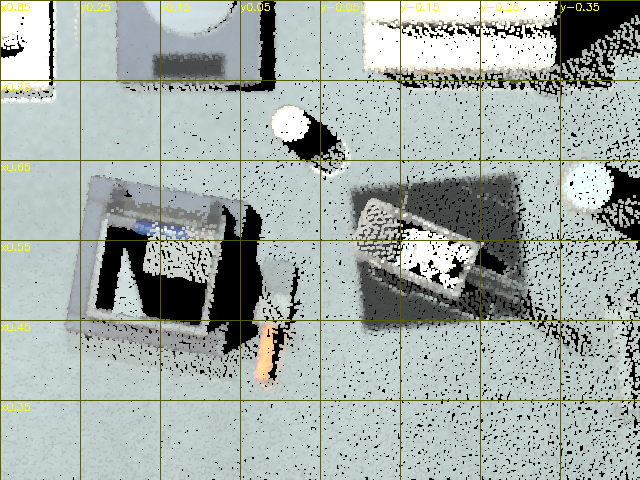

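>>> arm_command([
  [[0,0,0],[0,0,0],1],
])

```text
schema error: expected a number
```

```bash
python3 - <<'E'
import numpy as np,cv2
from h import *
from scipy.optimize import minimize
A={n:np.load(n+"0.npz") for n in("scene","side")}
P=np.vstack([cloud(c).reshape(-1,3) for c in A.values()]);G=np.hstack([c["image"].max(-1).ravel() for c in A.values()])
# handle
m=(P[:,2]>.06)&(P[:,2]<.14)&(np.hypot(P[:,0]-.485,P[:,1]+.265)<.06)&(G<70)
for n,c in A.items():
    Q=cloud(c).reshape(-1,3);g=c["image"].max(-1).ravel()
    m=(Q[:,2]>.065)&(Q[:,2]<.14)&(np.hypot(Q[:,0]-.485,Q[:,1]+.265)<.06)&(g<70)
    q=Q[m];u=np.linalg.svd(q-q.mean(0))[2][0];print(n,"handle",len(q),q.mean(0).round(4),u.round(3),np.degrees(np.arctan2(u[1],u[0])),q[q[:,2].argmax()].round(3))
    # cup solids: lip & tub 
    m=(Q[:,2]>.05)&(Q[:,2]<.075)&(np.hypot(Q[:,0]-.545,Q[:,1]+.15)<.1)&(g>70)
    q=Q[m];r=cv2.minAreaRect((q[:,:2]*1000).astype(np.float32));print(n,"cup top",len(q),r)
    far=q[np.argsort(q@[.45,.89,0])[-12:]];print(" lip end",far.mean(0).round(3))
    m=(Q[:,2]>.094)&(Q[:,2]<.106)&(np.hypot(Q[:,0]-.518,Q[:,1]-.149)<.12)
    q=Q[m];r=cv2.minAreaRect((q[:,:2]*1000).astype(np.float32));print(n,"rim",len(q),r)
    m=(Q[:,2]>.05)&(Q[:,2]<.06)&(np.hypot(Q[:,0]-.518,Q[:,1]-.149)<.16)
    q=Q[m];r=cv2.minAreaRect((q[:,:2]*1000).astype(np.float32));print(n,"case",len(q),r)
    m=(Q[:,2]>.13)&(Q[:,2]<.3)&(np.hypot(Q[:,0]-.56,Q[:,1]-.14)<.12)
    q=Q[m];u=np.linalg.svd(q-q.mean(0))[2][2];print(n,"lid",len(q),q.mean(0).round(3),u.round(3),q[:,2].max())
E
```

```text
scene handle 230 [ 0.5006 -0.2633  0.0956] [ 0.284  0.641 -0.713] 66.15135794929348 [ 0.485 -0.287  0.132]
scene cup top 429 ((541.0880126953125, -168.1275634765625), (153.20169067382812, 70.92543029785156), 66.24609375)
 lip end [ 0.586 -0.106  0.066]
scene rim 504 ((527.3735961914062, 153.65567016601562), (151.00140380859375, 166.9490966796875), 80.33540344238281)
scene case 1652 ((520.6024169921875, 155.15765380859375), (199.62525939941406, 195.20228576660156), 80.41471862792969)
scene lid 2351 [0.578 0.149 0.201] [ 0.969 -0.159  0.189] 0.2695798155362027
side handle 196 [ 0.4915 -0.2641  0.0965] [ 0.296  0.662 -0.688] 65.88494236302465 [ 0.486 -0.292  0.129]
side cup top 519 ((537.6959228515625, -168.30447387695312), (155.75363159179688, 76.04082489013672), 67.62633514404297)
 lip end [ 0.583 -0.106  0.068]
side rim 702 ((523.0944213867188, 152.76951599121094), (152.83859252929688, 168.60345458984375), 79.88882446289062)
side case 1426 ((514.8961791992188, 154.9552001953125), (202.67849731445312, 193.93409729003906), 79.76603698730469)
side lid 1654 [0.567 0.152 0.2  ] [ 0.975 -0.171  0.144] 0.27129044553858017
```

>>> arm_command([
  [[50,-20,0],-0.14,1],
  [[50,-20,0],-0.14,1],
  [[50,-20,0],-0.14,1],
  [[50,-20,0],-0.14,1],
  [[50,-20,0],-0.14,1],
  [[50,-20,0],-0.14,1],
], newtons=100)

```text
t: 0.85
position: [0.3382, -0.3654, 0.3037]
eef_rot: [3.141, -0.0, 1.1]
ft_force: [0.4, 0.6, 0.0]
finger_gap: 0.0854
```

```bash
python3 -c "
from rig import *
s=get_state();print(s['joints'].round(2),s['position'].round(3),s['eef_rot'].round(3))"
```

```text
[ 1.41  0.27 -0.74  1.92  0.21  1.03  0.11] [ 0.338 -0.365  0.304] [ 3.141 -0.     1.1  ]
```

>>> arm_command([
  [[0,0,0],-0.055,1],
  [[37,26,15],0,1],
  [[37,26,15],0,1],
  [[37,26,15],0,1],
  [[36,26,15],0,1],
  [[0,0,0],0,1],
])

```text
t: 1.6
position: [0.4947, -0.2716, 0.2427]
eef_rot: [-3.14, -0.003, 1.156]
ft_force: [-0.4, 0.1, -0.3]
finger_gap: 0.0856
```

```bash
python3 - <<'E'
from rig import *
from h import *
import cv2
s=get_state();print(s['joints'].round(2),s['position'].round(4),s['eef_rot'].round(3))
c=camera("wrist");cv2.imwrite("pics/w1.png",c["image"]);np.savez("w1.npz",**c)
Q=cloud(c).reshape(-1,3);g=c["image"].max(-1).ravel()
m=(Q[:,2]>.05)&(Q[:,2]<.14)&(np.hypot(Q[:,0]-.485,Q[:,1]+.265)<.07)&(g<80)
q=Q[m];print(len(q),q.mean(0))
d=np.array([.403,.915]);n=np.array([-.915,.403])
o=np.array([.528,-.194])
for lo in np.arange(.06,.13,.01):
    k=q[(q[:,2]>lo)&(q[:,2]<lo+.01)]
    if len(k):
        a=(k[:,:2]-o)@d;b=(k[:,:2]-o)@n;print(lo.round(2),len(k),a.mean().round(4),b.min().round(4),b.max().round(4))
E
```

```text
[ 1.03  0.49 -0.74  1.82  0.38  0.99 -0.28] [ 0.4947 -0.2716  0.2427] [-3.140e+00 -3.000e-03  1.156e+00]
3674 [ 0.49570078 -0.26373051  0.09854742]
0.06 383 -0.0433 -0.0082 0.0115
0.07 435 -0.053 -0.0081 0.0113
0.08 463 -0.0629 -0.0085 0.0116
0.09 530 -0.073 -0.0084 0.0114
0.1 540 -0.0829 -0.0082 0.011
0.11 593 -0.0931 -0.008 0.0107
0.12 709 -0.1043 -0.0078 0.0103
```

View pics/w1.png

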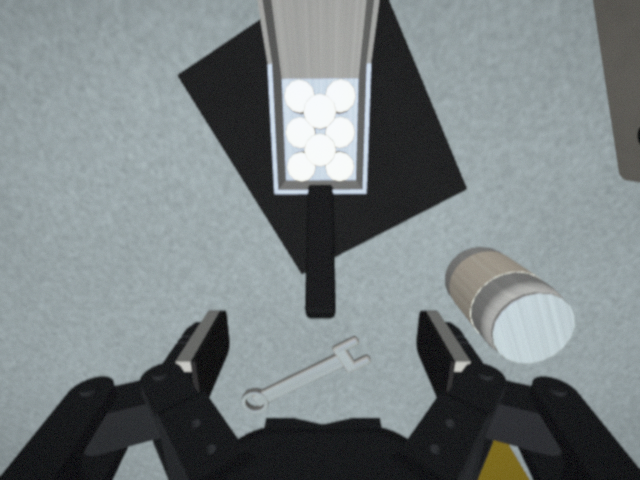

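>>> arm_command([
  [[-3,-2,35],0,1],
  [[0,0,40],0,1],
  [[0,0,20],0,1],
  [[0,0,0],0,1],
  [[0,0,0],0,0],
  [[0,0,0],0,0],
  [[0,0,0],0,0],
  [[0,0,0],0,0],
  [[0,0,0],0,0],
  [[0,0,0],0,0],
], newtons=120)

```text
t: 2.9
position: [0.4896, -0.2778, 0.1498]
eef_rot: [3.141, 0.001, 1.15]
ft_force: [-1.5, -0.8, 5.6]
finger_gap: 0.0186
```

>>> arm_command([
  [[0,0,-10],0,0],
  [[0,0,-15],0,0],
  [[0,0,-15],0,0],
  [[0,0,0],0,0],
])

```text
t: 3.4
position: [0.4903, -0.2781, 0.1907]
eef_rot: [3.138, 0.001, 1.15]
ft_force: [0.3, 0.6, -5.1]
finger_gap: 0.0186
```

```bash
python3 - <<'E'
from rig import *
from h import *
import cv2
s=get_state();print(s['joints'].round(2),s['position'].round(4),s['eef_rot'].round(3),s['ft_force'],s['wrist_torque'],s['finger_gap'])
a=camera("wrist")["image"];b=camera("side")["image"][120:360,200:520]
cv2.imwrite("pics/l1.png",np.hstack([cv2.resize(a,(400,300)),cv2.resize(b,(400,300))]))
E
```

```text
[ 1.01  0.55 -0.69  1.86  0.45  0.89 -0.33] [ 0.4903 -0.2781  0.1907] [3.138e+00 1.000e-03 1.150e+00] [ 0.28391767  0.61862923 -5.0519728 ] [-0.46419127  0.17676815 -0.00458064] 0.01863992339498079
```

View pics/l1.png

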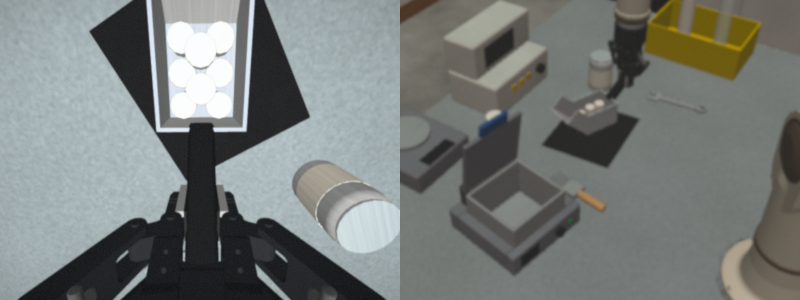

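>>> arm_command([
  [[0,0,-20],0,0],
  [[0,0,-30],0,0],
  [[0,0,-30],-0.06,0],
  [[0,0,-30],-0.06,0],
  [[0,0,-20],-0.06,0],
  [[0,-15,-13],-0.066,0],
  [[0,-24,0],0,0],
  [[0,-24,0],0,0],
  [[0,0,0],0,0],
])

```text
t: 4.62
position: [0.4259, -0.2654, 0.3325]
eef_rot: [-3.14, 0.002, 1.395]
ft_force: [-0.0, -0.8, -4.5]
finger_gap: 0.0188
```

>>> arm_command([
  [[15,0,0],0,0],
  [[30,0,0],0,0],
  [[40,0,0],0,0],
  [[40,0,0],0,0],
  [[40,0,0],0,0],
  [[40,0,0],0,0],
  [[40,0,0],0,0],
  [[40,0,0],0,0],
  [[40,0,0],0,0],
  [[30,0,0],0,0],
  [[16,0,0],0,0],
  [[0,0,0],0,0],
])

```text
t: 6.12
position: [0.4917, 0.103, 0.3323]
eef_rot: [-3.141, -0.002, 1.401]
ft_force: [0.0, -0.4, -5.3]
finger_gap: 0.0185
```

```bash
cat > st.py <<'E'
from rig import *
import numpy as np,sys
s=get_state();p=s['position'];y=s['eef_rot'][2];a=-.1745
d=p[:2]-[.518,.155];R=np.array([[np.cos(a),np.sin(a)],[-np.sin(a),np.cos(a)]])
print("t",round(s['t'],2),"j",s['joints'].round(2),"mill xy mm",(R@d*1000).round(1),"grip z",round(p[2]-.054,4),"rot",s['eef_rot'].round(3),"f",s['ft_force'].round(1),"tq",s['wrist_torque'].round(2))
E
cat > tip.py <<'E'
# tip angle of the cup from the wrist view: handle (black) & tub points in the vertical mid plane
import sys
from rig import *
from h import *
import cv2
s=get_state();p=s['position'];y=s['eef_rot'][2];d=np.array([np.cos(y),np.sin(y)]);n=np.array([-d[1],d[0]])
for name in("side","scene"):
    c=camera(name);P=cloud(c)
    q=P.reshape(-1,3);f=(q[:,:2]-p[:2])@d*1000;b=(q[:,:2]-p[:2])@n*1000;u=(q[:,2]-p[2]+.054)*1000
    m=(abs(b)<45)&(abs(f)<230)&(u<-12)&(q[:,2]>.11)
    print(name,m.sum(),"f",np.percentile(f[m],[1,50,99]).round(),"u",np.percentile(u[m],[1,50,99]).round())
    cv2.imwrite(f"pics/tip_{name}.png",c["image"])
E
python3 st.py; python3 tip.py
```

```text
t 6.12 j [ 0.61  0.32 -1.03  1.87  0.3   1.12 -0.7 ] mill xy mm [-16.9 -55.8] grip z 0.2783 rot [-3.141e+00 -2.000e-03  1.401e+00] f [ 0.  -0.4 -5.3] tq [-0.46  0.12  0.04]
side 2307 f [ 24. 109. 193.] u [-88. -45. -14.]
scene 2792 f [ 24. 114. 192.] u [-91. -49. -14.]
```

>>> arm_command([
  [[-4,0,10],0,0],
  [[0,0,0],0,0],
  [[0,0,0],0,0],
], newtons=60)

```text
t: 6.6
position: [0.4913, 0.0951, 0.3217]
eef_rot: [-3.141, 0.0, 1.395]
ft_force: [0.8, -0.8, -4.4]
finger_gap: 0.0187
```

```bash
python3 st.py; python3 tip.py
```

```text
t 6.6 j [ 0.61  0.33 -1.02  1.89  0.31  1.1  -0.71] mill xy mm [-15.9 -63.6] grip z 0.2677 rot [-3.141  0.     1.395] f [ 0.8 -0.8 -4.4] tq [-0.4   0.07 -0.01]
side 2255 f [ 27. 109. 193.] u [-88. -46. -14.]
scene 2603 f [ 27. 117. 194.] u [-90. -48. -14.]
```

>>> arm_command([
  [[0,0,0],0,0],
  [[0,0,0],0,0],
], newtons=40)

```text
t: 6.95
position: [0.4914, 0.0958, 0.322]
eef_rot: [3.141, -0.0, 1.396]
ft_force: [0.0, -0.2, -4.4]
finger_gap: 0.0183
```

```bash
python3 st.py; python3 tip.py
```

```text
t 6.95 j [ 0.61  0.33 -1.02  1.89  0.31  1.1  -0.71] mill xy mm [-15.9 -62.9] grip z 0.268 rot [ 3.141 -0.     1.396] f [ 0.  -0.2 -4.4] tq [-0.44  0.05  0.01]
side 2250 f [ 24. 109. 193.] u [-88. -46. -14.]
scene 2617 f [ 26. 117. 194.] u [-90. -48. -14.]
```

>>> arm_command([
  [[0,0,0],0,0],
  [[0,0,0],0,0],
  [[0,0,0],0,0],
], newtons=20)

```text
t: 7.42
position: [0.4913, 0.0958, 0.3219]
eef_rot: [3.142, 0.0, 1.396]
ft_force: [0.2, 0.6, -4.8]
finger_gap: 0.0186
```

```bash
python3 st.py; python3 tip.py
```

```text
t 7.42 j [ 0.61  0.33 -1.02  1.89  0.31  1.1  -0.71] mill xy mm [-16. -63.] grip z 0.2679 rot [3.142 0.    1.396] f [ 0.2  0.6 -4.8] tq [-0.4   0.02 -0.04]
side 2259 f [ 24. 109. 193.] u [-88. -46. -13.]
scene 2612 f [ 26. 117. 194.] u [-90. -48. -14.]
```

>>> arm_command([
  [[0,0,-55],0,0],
  [[0,0,0],0,0],
  [[0,0,18],0,0],
  [[0,0,18],0,0],
  [[0,0,19],0,0],
  [[0,0,0],0,0],
], newtons=20)

```text
t: 8.28
position: [0.4897, 0.0953, 0.3191]
eef_rot: [-3.136, 0.001, 1.396]
ft_force: [-0.5, 0.1, -3.8]
finger_gap: 0.0187
```

```bash
python3 st.py; python3 tip.py
```

```text
t 8.28 j [ 0.61  0.33 -1.02  1.89  0.32  1.1  -0.71] mill xy mm [-17.5 -63.7] grip z 0.2651 rot [-3.136e+00  1.000e-03  1.396e+00] f [-0.5  0.1 -3.8] tq [-0.34  0.04 -0.05]
side 2255 f [ 24. 108. 193.] u [-88. -46. -14.]
scene 2617 f [ 27. 117. 194.] u [-89. -47. -14.]
```

>>> arm_command([
  [[0,0,0],0,0.19],
  [[0,0,0],0,0.19],
  [[0,0,0],0,0.2],
  [[0,0,0],0,0.2],
  [[0,0,0],0,0.2],
], newtons=20)

```text
t: 9.0
position: [0.4914, 0.0957, 0.322]
eef_rot: [3.141, 0.0, 1.396]
ft_force: [-0.1, -0.0, -5.2]
finger_gap: 0.0183
```

```bash
python3 st.py; python3 tip.py; python3 -c "
from rig import *;print(get_state()['finger_gap'])"
```

```text
t 9.0 j [ 0.61  0.33 -1.02  1.89  0.32  1.1  -0.71] mill xy mm [-15.9 -63. ] grip z 0.268 rot [3.141 0.    1.396] f [-0.1 -0.  -5.2] tq [-0.42  0.08  0.  ]
side 2255 f [ 24. 108. 193.] u [-88. -46. -14.]
scene 2628 f [ 25. 117. 194.] u [-91. -48. -14.]
0.01874693614182498
```

>>> arm_command([
  [[0,0,0],0,0.21],
  [[0,0,0],0,0.21],
  [[0,0,0],0,0.215],
  [[0,0,0],0,0.215],
  [[0,0,0],0,0],
], newtons=20)

```text
t: 9.72
position: [0.4913, 0.0958, 0.3219]
eef_rot: [3.142, -0.0, 1.396]
ft_force: [0.3, -0.6, -4.4]
finger_gap: 0.0187
```

```bash
python3 st.py; python3 tip.py
```

```text
t 9.72 j [ 0.61  0.33 -1.02  1.89  0.32  1.1  -0.71] mill xy mm [-16. -63.] grip z 0.2679 rot [ 3.142 -0.     1.396] f [ 0.3 -0.6 -4.4] tq [-0.41  0.05  0.02]
side 2255 f [ 26. 109. 193.] u [-89. -46. -14.]
scene 2622 f [ 25. 117. 194.] u [-90. -48. -14.]
```

>>> arm_command([
  [[0,0,0],0,0.22],
  [[0,0,0],0,0.22],
  [[0,0,0],0,0],
], newtons=20)

```text
t: 10.2
position: [0.4913, 0.0957, 0.3219]
eef_rot: [3.142, 0.0, 1.396]
ft_force: [0.0, 0.2, -5.7]
finger_gap: 0.0187
```

```bash
python3 st.py; python3 tip.py
```

```text
t 10.2 j [ 0.61  0.33 -1.02  1.89  0.32  1.1  -0.71] mill xy mm [-16. -63.] grip z 0.2679 rot [3.142 0.    1.396] f [ 0.   0.2 -5.7] tq [-0.47  0.03 -0.02]
side 2252 f [ 24. 109. 192.] u [-88. -46. -14.]
scene 2613 f [ 26. 117. 194.] u [-90. -48. -14.]
```

>>> arm_command([
  [[0,0,0],0,0.225],
  [[0,0,0],0,0.225],
  [[0,0,0],0,0.23],
  [[0,0,0],0,0.23],
  [[0,0,0],0,0],
], newtons=20)

```text
t: 10.92
position: [0.4912, 0.0953, 0.3217]
eef_rot: [-3.141, 0.001, 1.396]
ft_force: [-0.8, -2.1, -4.7]
finger_gap: 0.0198
```

```bash
python3 st.py; python3 tip.py
```

```text
t 10.93 j [ 0.61  0.33 -1.02  1.89  0.32  1.1  -0.71] mill xy mm [-16.1 -63.4] grip z 0.2677 rot [-3.141e+00  1.000e-03  1.396e+00] f [-0.8 -2.1 -4.7] tq [-0.54  0.1  -0.01]
side 1815 f [-30.  23. 106.] u [-157. -112.  -16.]
scene 972 f [-39.  11. 102.] u [-156.  -99.  -15.]
```

>>> arm_command([
  [[0,0,0],0,0.235],
  [[0,0,0],0,0.235],
  [[0,0,0],0,0],
], newtons=20)

```text
t: 11.4
position: [0.4919, 0.0961, 0.3226]
eef_rot: [3.14, -0.001, 1.396]
ft_force: [1.0, -0.8, 0.3]
finger_gap: 0.0033
```

```bash
python3 st.py; python3 tip.py
```

```text
t 11.4 j [ 0.61  0.33 -1.02  1.88  0.32  1.1  -0.71] mill xy mm [-15.5 -62.5] grip z 0.2686 rot [ 3.140e+00 -1.000e-03  1.396e+00] f [ 1.  -0.8  0.3] tq [0.   0.02 0.05]
side 614 f [-13.  38.  69.] u [-158. -130.  -15.]
scene 221 f [-8. 54. 70.] u [-158.  -60.  -14.]
```

```bash
python3 - <<'E'
from rig import *
import cv2,numpy as np
for n in("side","scene","wrist"):
    c=camera(n);np.savez(f"{n}1.npz",**c)
    if n=="side":a=cv2.resize(c["image"][170:350,210:450],(400,300))
    if n=="scene":b=cv2.resize(c["image"][200:380,250:490],(400,300))
    if n=="wrist":w=cv2.resize(c["image"],(400,300))
cv2.imwrite("pics/d1.png",np.vstack([np.hstack([a,b]),np.hstack([w,w*0])]))
E
```

```text
(no output)
```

View pics/d1.png

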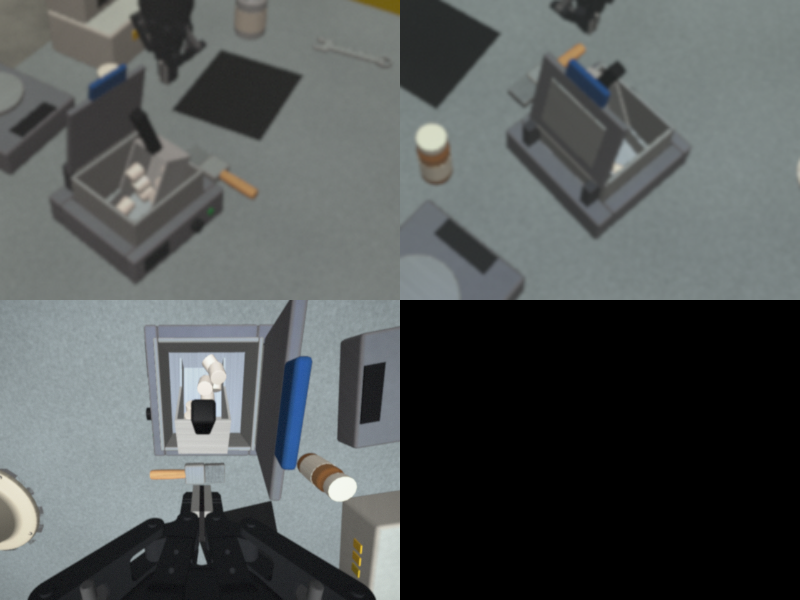

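```bash
cat > hm.py <<'E'
from h import *
import sys
a=-.1745;R=np.array([[np.cos(a),np.sin(a),0],[-np.sin(a),np.cos(a),0],[0,0,1]])
for n in sys.argv[1:]:
    c=np.load(n+".npz");Q=(cloud(c).reshape(-1,3)-[.518,.155,0])@R.T*1000;g=c["image"].max(-1).ravel()
    m=(Q[:,2]>115)&(Q[:,2]<230)&(abs(Q[:,0]+16)<28)&(abs(Q[:,1])<90)&(g<60)
    q=Q[m];print(n,len(q),q.mean(0).round(),"x",np.percentile(q[:,0],[2,98]).round(),"y",np.percentile(q[:,1],[2,98]).round(),"z",np.percentile(q[:,2],[2,98]).round())
    for z in range(115,230,15):
        k=q[(q[:,2]>z)&(q[:,2]<z+15)]
        if len(k)>8: print("  z",z+7,len(k),"x",k[:,0].min().round(),k[:,0].max().round(),"y",k[:,1].min().round(),k[:,1].max().round(),)
    m=(Q[:,2]>60)&(Q[:,2]<140)&(abs(Q[:,0]+16)<45)&(Q[:,1]>-90)&(Q[:,1]<0)&(g>100)
    k=Q[m]; print("  tub light",len(k),np.percentile(k,[2,50,98],0).round().tolist() if len(k) else 0)
E
python3 hm.py side1 scene1 wrist1
```

```text
side1 224 [-20. -10. 193.] x [-25.  -7.] y [-32.   6.] z [141. 230.]
  z 137 9 x -23.0 -10.0 y -35.0 -20.0
  z 152 29 x -25.0 -14.0 y -34.0 -17.0
  z 167 27 x -26.0 -13.0 y -28.0 -10.0
  z 182 33 x -26.0 -12.0 y -25.0 -5.0
  z 197 34 x -25.0 -7.0 y -18.0 0.0
  z 212 40 x -25.0 -7.0 y -14.0 7.0
  z 227 52 x -25.0 -5.0 y -9.0 7.0
  tub light 496 [[-50.0, -75.0, 62.0], [-10.0, -34.0, 101.0], [20.0, -1.0, 139.0]]
scene1 106 [ -5.  -4. 215.] x [-17.  -0.] y [-17.   7.] z [190. 229.]
  z 197 24 x -4.0 0.0 y -18.0 -0.0
  z 212 27 x -3.0 -1.0 y -15.0 5.0
  z 227 52 x -18.0 -0.0 y -8.0 7.0
  tub light 51 [[-60.0, -74.0, 71.0], [-43.0, -58.0, 116.0], [-33.0, -2.0, 126.0]]
wrist1 1708 [-15.  -5. 221.] x [-23.  -6.] y [-32.   8.] z [165. 230.]
  z 152 19 x -21.0 -8.0 y -34.0 -34.0
  z 167 47 x -22.0 -7.0 y -32.0 -28.0
  z 182 71 x -22.0 -7.0 y -28.0 -23.0
  z 197 80 x -23.0 -7.0 y -22.0 -18.0
  z 212 109 x -23.0 -6.0 y -18.0 -12.0
  z 227 1382 x -23.0 -5.0 y -13.0 8.0
  tub light 4564 [[-53.0, -73.0, 72.0], [-18.0, -47.0, 124.0], [20.0, -7.0, 138.0]]
```

>>> arm_command([
  [[0,0,0],0,0.5],
  [[24,0,0],0,0.5],
  [[24,0,0],0,0.5],
  [[0,0,25],0,0.5],
  [[0,0,25],0,0.5],
  [[0,0,24],0,0.5],
  [[0,0,0],0,0.5],
], newtons=80)

```text
t: 12.52
position: [0.4986, 0.1427, 0.2465]
eef_rot: [-3.138, 0.001, 1.396]
ft_force: [-0.3, -0.6, -0.4]
finger_gap: 0.0427
```

>>> arm_command([
  [[0,0,0],0,0],
  [[0,0,0],0,0],
  [[0,0,0],0,0],
  [[0,0,0],0,0],
  [[0,0,0],0,0],
])

```text
t: 13.15
position: [0.5005, 0.1432, 0.2489]
eef_rot: [3.14, -0.001, 1.396]
ft_force: [0.9, 0.1, 6.9]
finger_gap: 0.019
```

```bash
python3 st.py
```

```text
t 13.15 j [ 0.43  0.47 -0.95  1.92  0.45  0.99 -0.9 ] mill xy mm [-15.2 -14.7] grip z 0.1949 rot [ 3.140e+00 -1.000e-03  1.396e+00] f [0.9 0.1 6.9] tq [-0.01  0.02 -0.07]
```

>>> arm_command([
  [[0,0,-10],0,0],
  [[5,0,-15],0,0],
  [[5,0,-15],0,0],
  [[0,0,-6],0,0],
  [[0,0,0],0,0],
])

```text
t: 13.78
position: [0.5018, 0.1534, 0.2946]
eef_rot: [3.14, -0.001, 1.396]
ft_force: [0.4, -0.5, -3.5]
finger_gap: 0.0191
```

```bash
python3 st.py; python3 - <<'E'
from rig import *
import cv2,numpy as np
for n in("side","scene","wrist"):
    c=camera(n);np.savez(f"{n}2.npz",**c)
    if n=="side":a=cv2.resize(c["image"][170:350,210:450],(400,300))
    if n=="wrist":w=cv2.resize(c["image"],(400,300))
cv2.imwrite("pics/d2.png",np.hstack([a,w]))
E
python3 hm.py side2
```

```text
t 13.78 j [ 0.45  0.42 -0.99  1.86  0.39  1.07 -0.87] mill xy mm [-15.7  -4.4] grip z 0.2406 rot [ 3.140e+00 -1.000e-03  1.396e+00] f [ 0.4 -0.5 -3.5] tq [-0.17  0.05 -0.01]
side2 77 [-22. -10. 205.] x [-31.  -6.] y [-24.   5.] z [185. 230.]
  z 182 9 x -26.0 -13.0 y -24.0 -11.0
  z 197 30 x -27.0 -16.0 y -25.0 -5.0
  z 212 24 x -26.0 -9.0 y -20.0 -0.0
  z 227 14 x -32.0 -3.0 y -2.0 6.0
  tub light 253 [[-55.0, -74.0, 74.0], [-3.0, -31.0, 109.0], [18.0, -1.0, 132.0]]
```

View pics/d2.png

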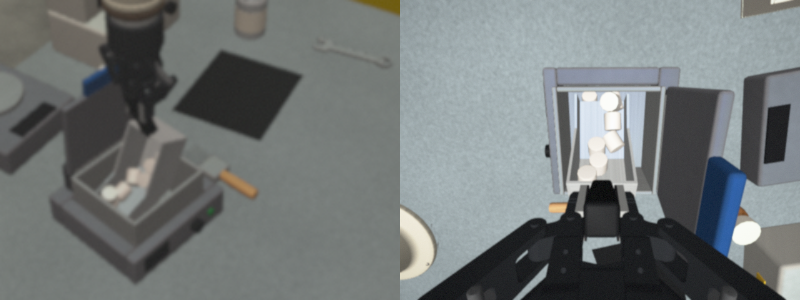

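>>> arm_command([
  [[12,0,-2],0,0],
  [[11,0,-2],0,0],
  [[11,0,-2],0,0],
  [[11,0,-2],0,0],
  [[11,0,-1],0,0],
  [[11,0,-1],0,0],
  [[0,0,0],0,0],
])

```text
t: 14.8
position: [0.513, 0.2202, 0.3039]
eef_rot: [-3.141, -0.001, 1.397]
ft_force: [-1.1, -2.5, -3.8]
finger_gap: 0.019
```

```bash
python3 st.py
```

```text
t 14.8 j [ 0.29  0.47 -0.97  1.77  0.43  1.13 -0.99] mill xy mm [-16.2  63.3] grip z 0.2499 rot [-3.141e+00 -1.000e-03  1.397e+00] f [-1.1 -2.5 -3.8] tq [-0.99  0.23  0.01]
```

>>> arm_command([
  [[-15,0,0],0,0],
  [[-20,0,0],0,0],
  [[-15,0,0],0,0],
  [[0,0,0],0,0],
])

```text
t: 15.3
position: [0.5049, 0.1682, 0.3044]
eef_rot: [3.14, -0.0, 1.393]
ft_force: [0.4, 0.1, -2.7]
finger_gap: 0.019
```

```bash
python3 st.py; python3 - <<'E'
from rig import *
import cv2,numpy as np
for n in("side","wrist"):
    c=camera(n);np.savez(f"{n}3.npz",**c)
    if n=="side":a=cv2.resize(c["image"][170:350,210:450],(400,300))
    if n=="wrist":w=cv2.resize(c["image"],(400,300))
cv2.imwrite("pics/d3.png",np.hstack([a,w]))
E
```

```text
t 15.3 j [ 0.42  0.42 -0.99  1.83  0.39  1.1  -0.89] mill xy mm [-15.2  10.8] grip z 0.2504 rot [ 3.14  -0.     1.393] f [ 0.4  0.1 -2.7] tq [ 0.15 -0.03  0.01]
```

View pics/d3.png

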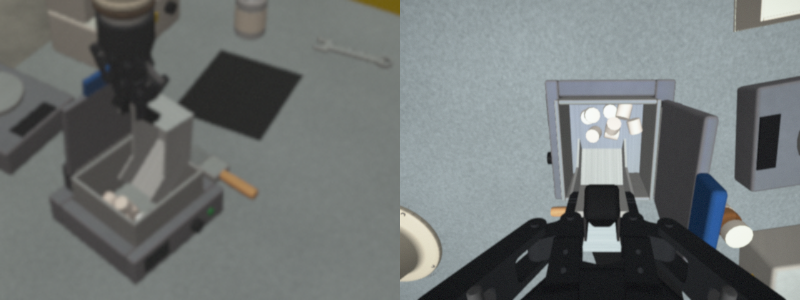

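```bash
python3 - <<'E'
import numpy as np,cv2
a=np.load("wrist3.npz")["image"]
cv2.imwrite("pics/d3b.png",cv2.resize(a[130:330,230:430],(600,600),interpolation=cv2.INTER_CUBIC))
E
```

```text
(no output)
```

View pics/d3b.png

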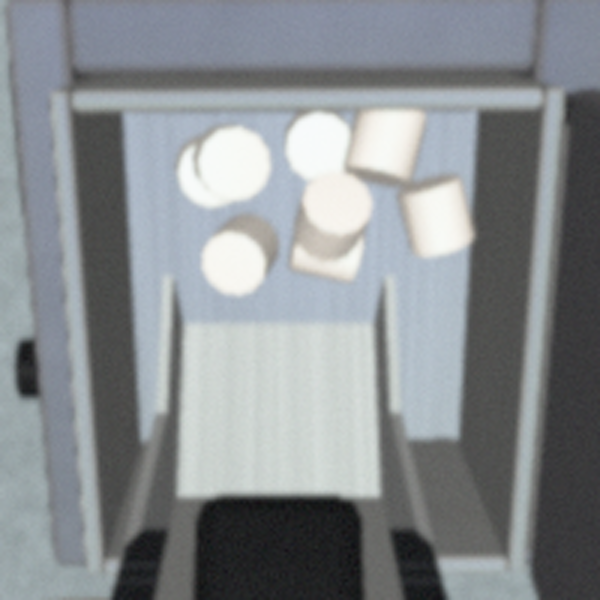

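>>> arm_command([
  [[0,0,-25],0,0],
  [[0,0,-40],0,0],
  [[0,0,-45],0,0],
  [[-20,0,0],0,0],
  [[-40,0,0],0,0],
  [[-45,0,0],0,0],
  [[-45,0,0],0,0],
  [[-45,20,0],0,0],
  [[-43,25,30],0,0],
  [[-40,36,40],0,0],
  [[0,0,40],0,0],
  [[0,0,30],0,0],
])

```text
t: 16.9
position: [0.5341, -0.1146, 0.2747]
eef_rot: [-3.141, -0.002, 1.396]
ft_force: [0.3, -0.1, -2.4]
finger_gap: 0.0188
```

```bash
cat > cup.py <<'E'
# cup profile about the grip, in the tool's x-z plane; fit of tip angle phi by matching model points
from rig import *
from h import *
from scipy.spatial import cKDTree
from scipy.optimize import minimize
s=get_state();p=s['position'];y=s['eef_rot'][2];d=np.array([np.cos(y),np.sin(y)]);n=np.array([-d[1],d[0]])
L=lambda a,b,k=40:np.linspace(a,b,k)
model=np.vstack([L((-45,0),(46,0)),L((46,0),(101,62)),L((-45,0),(-45,58)),L((-45,58),(46,58)),L((46,58),(101,75))])
inner=np.array([(x,z) for x in range(-45,100,5) for z in range(0,60,5) if z>(x-46)*1.13])
model=np.vstack([model,inner])
pts=[]
for name in("side","scene"):
    q=cloud(camera(name)).reshape(-1,3);f=(q[:,:2]-p[:2])@d*1000;b=(q[:,:2]-p[:2])@n*1000;u=(q[:,2]-p[2]+.054)*1000
    m=(abs(b)<45)&(abs(f)<230)&(u<-28)&(q[:,2]>.012)&(abs(q[:,0]-.53)<.2)
    pts.append(np.c_[f,u][m])
pts=np.vstack(pts);G=np.array([-85,88.])
def tr(v):
    c,s_=np.cos(v[0]),np.sin(v[0]);r=model-G-[v[1]*-.7,v[1]*.7];return np.c_[r[:,0]*c+r[:,1]*s_,-r[:,0]*s_+r[:,1]*c]
def cost(v):
    M=tr(v);a=cKDTree(M).query(pts)[0];b=cKDTree(pts).query(M)[0];return np.minimum(a,25).mean()+.5*np.minimum(b,25).mean()+abs(v[1])*.02
r=min((minimize(cost,[x,0],method="Nelder-Mead") for x in np.radians([5,25,45,65,85])),key=lambda r:r.fun)
print(len(pts),"phi deg",np.degrees(r.x[0]).round(1),"handle shift",r.x[1].round(1),"cost",round(r.fun,2),"ext f",np.percentile(pts[:,0],[1,99]).round(),"u",np.percentile(pts[:,1],[1]).round())
E
python3 st.py; python3 cup.py
```

```text
t 16.9 j [ 0.86  0.45 -0.88  1.83  0.4   1.05 -0.36] mill xy mm [  62.6 -262.8] grip z 0.2207 rot [-3.141e+00 -2.000e-03  1.396e+00] f [ 0.3 -0.1 -2.4] tq [0.16 0.   0.01]
4514 phi deg 86.0 handle shift 8.2 cost 11.77 ext f [-87. 228.] u [-206.]
```

```bash
sed -i 's/(abs(f)<230)/(f<125)\&(f>-125)/; s/q\[:,2\]>.012/q[:,2]>.014/' cup.py; python3 cup.py
```

```text
2910 phi deg 85.4 handle shift 7.6 cost 3.8 ext f [-89. 117.] u [-203.]
```

>>> arm_command([
  [[0,0,15],0,0],
  [[0,0,10],0,0],
  [[0,0,4],0,0],
  [[0,0,0],0,0],
], newtons=30)

```text
t: 17.6
position: [0.5371, -0.1134, 0.2543]
eef_rot: [3.134, 0.002, 1.397]
ft_force: [-9.4, 4.5, 42.8]
finger_gap: 0.0192
```

```bash
python3 st.py; sed -i 's/(f<125)/(f<90)/' cup.py; python3 cup.py
```

```text
t 17.6 j [ 0.84  0.48 -0.87  1.85  0.43  1.   -0.38] mill xy mm [  65.4 -261. ] grip z 0.2003 rot [3.134e+00 2.000e-03 1.397e+00] f [-9.4  4.5 42.8] tq [ 0.63  3.23 -0.32]
2518 phi deg 86.3 handle shift 7.2 cost 2.86 ext f [-90.  -4.] u [-185.]
```

>>> arm_command([
  [[-4,0,-4],0,0],
  [[-10,0,0],0,0],
  [[-10,0,1],0,0],
  [[-10,0,2],0,0],
  [[0,0,0],0,0],
], newtons=20)

```text
t: 18.32
position: [0.5309, -0.1487, 0.2541]
eef_rot: [3.135, 0.002, 1.395]
ft_force: [-6.1, 1.2, 34.5]
finger_gap: 0.019
```

```bash
python3 st.py;  python3 cup.py
```

```text
t 18.32 j [ 0.9   0.48 -0.86  1.84  0.43  1.01 -0.32] mill xy mm [  65.5 -296.8] grip z 0.2001 rot [3.135e+00 2.000e-03 1.395e+00] f [-6.1  1.2 34.5] tq [1.15 2.14 0.02]
2722 phi deg 77.6 handle shift 4.5 cost 2.89 ext f [-78.  24.] u [-185.]
```

>>> arm_command([
  [[-11,0,1],0,0],
  [[-11,0,2],0,0],
  [[-11,0,3],0,0],
  [[-11,0,3],0,0],
  [[-11,0,3],0,0],
  [[0,0,0],0,0],
])

```text
t: 19.18
position: [0.5197, -0.2063, 0.2395]
eef_rot: [3.137, 0.005, 1.393]
ft_force: [-3.4, -4.6, 16.4]
finger_gap: 0.0192
```

```bash
python3 st.py;  python3 cup.py
```

```text
t 19.18 j [ 0.97  0.51 -0.83  1.84  0.45  0.99 -0.23] mill xy mm [  64.4 -355.5] grip z 0.1855 rot [3.137 0.005 1.393] f [-3.4 -4.6 16.4] tq [-0.68  0.86  0.18]
2819 phi deg 60.2 handle shift 0.0 cost 3.03 ext f [-51.  73.] u [-171.]
```

>>> arm_command([
  [[0,0,-15],0,0],
  [[15,0,0],0,0],
  [[15,0,0],0,0],
  [[0,0,13],0,0],
  [[-8,0,4],0,0],
  [[-9,0,4],0,0],
  [[-9,0,5],0,0],
  [[-9,0,5],0,0],
  [[0,0,0],0,0],
])

```text
t: 20.4
position: [0.5169, -0.2083, 0.2194]
eef_rot: [-3.14, -0.0, 1.395]
ft_force: [-0.1, 0.7, -1.8]
finger_gap: 0.0188
```

```bash
python3 st.py;  python3 cup.py
```

```text
t 20.4 j [ 0.97  0.54 -0.82  1.85  0.47  0.96 -0.24] mill xy mm [  62. -358.] grip z 0.1654 rot [-3.14  -0.     1.395] f [-0.1  0.7 -1.8] tq [ 0.14 -0.14 -0.  ]
2134 phi deg 48.0 handle shift -1.6 cost 3.36 ext f [-31.  87.] u [-151.]
```

>>> arm_command([
  [[0,0,8],0,0],
  [[-11,0,3],0,0],
  [[-11,0,3],0,0],
  [[-12,0,5],0,0],
  [[-12,0,5],0,0],
  [[-12,0,7],0,0],
  [[-11,0,7],0,0],
  [[0,0,0],0,0],
])

```text
t: 21.5
position: [0.5055, -0.2787, 0.1838]
eef_rot: [3.14, 0.004, 1.393]
ft_force: [-2.6, -4.3, 10.0]
finger_gap: 0.0188
```

```bash
python3 st.py;  python3 cup.py
```

```text
t 21.5 j [ 1.03  0.61 -0.77  1.83  0.53  0.92 -0.15] mill xy mm [  63.  -429.3] grip z 0.1298 rot [3.14  0.004 1.393] f [-2.6 -4.3 10. ] tq [-0.53  0.73  0.25]
1650 phi deg 18.4 handle shift 0.0 cost 6.45 ext f [14. 88.] u [-115.]
```

>>> arm_command([
  [[-10,0,9],0,0],
  [[-10,0,9],0,0],
  [[-9,0,10],0,0],
  [[-8,0,10],0,0],
  [[0,0,2],0,0],
  [[0,0,0],0,0],
])

```text
t: 22.35
position: [0.4993, -0.3138, 0.1445]
eef_rot: [3.141, 0.004, 1.395]
ft_force: [-3.9, -1.9, 12.7]
finger_gap: 0.0189
```

```bash
python3 st.py;  sed -i 's/(f<90)/(f<205)/;s/u<-28/u<-8/' cup.py; python3 cup.py
```

```text
t 22.35 j [ 1.05  0.68 -0.72  1.81  0.58  0.87 -0.12] mill xy mm [  63.  -464.9] grip z 0.0905 rot [3.141 0.004 1.395] f [-3.9 -1.9 12.7] tq [-0.08  1.02  0.09]
2020 phi deg -3.4 handle shift -0.1 cost 4.27 ext f [ 11. 190.] u [-76.]
```

>>> arm_command([
  [[0,0,0],0,0.45],
  [[0,0,0],0,0.45],
  [[0,0,0],0,0.45],
  [[0,0,-10],0,0.45],
  [[0,0,-30],0,0.45],
  [[0,0,-45],0,0.45],
  [[0,0,-45],0,0.45],
  [[0,0,-40],0,0.45],
  [[0,0,0],0,0.45],
])

```text
t: 23.58
position: [0.501, -0.3124, 0.3169]
eef_rot: [3.135, 0.003, 1.396]
ft_force: [0.1, 0.1, 0.3]
finger_gap: 0.0388
```

```bash
python3 st.py; python3 - <<'E'
from rig import *
from h import *
import cv2
I=[]
for n in("side","scene","wrist"):
    c=camera(n);np.savez(f"{n}4.npz",**c);I.append(c["image"])
    Q=cloud(c).reshape(-1,3);g=c["image"].max(-1).ravel()
    m=(Q[:,2]>.045)&(Q[:,2]<.09)&(np.hypot(Q[:,0]-.53,Q[:,1]+.2)<.14)&(g>70)
    q=Q[m];print(n,len(q),cv2.minAreaRect((q[:,:2]*1000).astype(np.float32)) if len(q)>5 else 0)
    m=(Q[:,2]>.065)&(Q[:,2]<.14)&(np.hypot(Q[:,0]-.495,Q[:,1]+.32)<.06)&(g<70)
    q=Q[m]
    if len(q)>20: u=np.linalg.svd(q-q.mean(0))[2][0];print("  handle",q.mean(0).round(3),"slope deg",np.degrees(np.arcsin(abs(u[2]))),"zmax",q[:,2].max())
    # mill content from wrist/side
a=cv2.resize(I[0][130:370,200:520],(400,300));w=cv2.resize(I[2],(400,300));b=cv2.resize(I[1][150:390,180:500],(400,300))
cv2.imwrite("pics/e1.png",np.vstack([np.hstack([a,w]),np.hstack([b,b*0])]))
E
```

```text
t 23.57 j [ 1.16  0.48 -0.86  1.69  0.39  1.15  0.02] mill xy mm [  64.4 -463.3] grip z 0.2629 rot [3.135e+00 3.000e-03 1.396e+00] f [0.1 0.1 0.3] tq [ 0.04  0.05 -0.03]
side 511 ((518.53173828125, -216.233154296875), (185.11085510253906, 77.79130554199219), 80.03755950927734)
  handle [ 0.498 -0.303  0.096] slope deg 44.31255988390738 zmax 0.1317877415430868
scene 554 ((519.7067260742188, -220.9219970703125), (192.10430908203125, 73.58718872070312), 80.30680084228516)
  handle [ 0.506 -0.304  0.097] slope deg 45.12269578793622 zmax 0.1318920958569516
wrist 4926 ((516.9022216796875, -213.52804565429688), (171.73782348632812, 70.25212860107422), 80.04693603515625)
  handle [ 0.501 -0.306  0.1  ] slope deg 43.7783389001919 zmax 0.12903338710998657
```

View pics/e1.png

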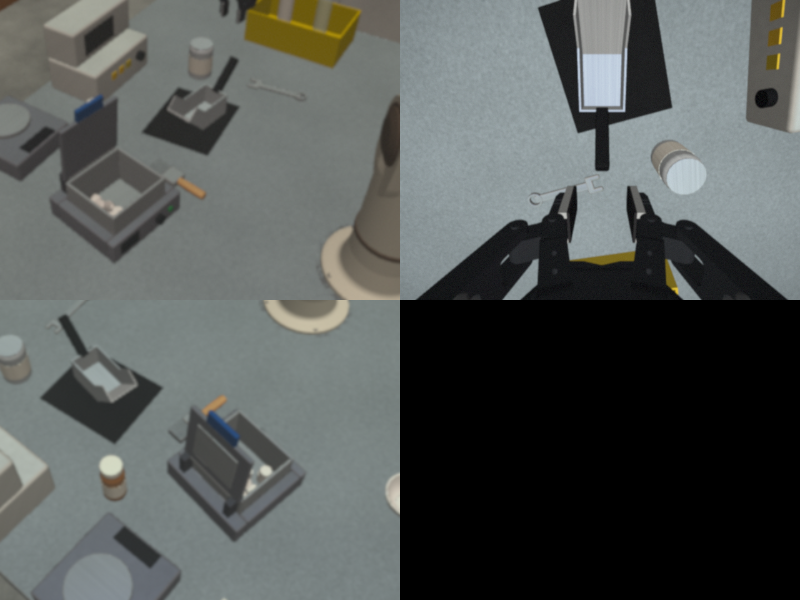

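>>> arm_command([
  [[0,0,-40],0,0],
  [[20,10,-45],0,0],
  [[45,10,0],0,0],
  [[50,11,0],0,0],
  [[50,0,0],0,0],
  [[50,0,0],0,0],
  [[50,0,0],0,0],
  [[50,0,0],0,0],
  [[50,0,0],0,0],
  [[50,0,0],0,0],
  [[48,0,0],0,0],
  [[0,0,0],0,0],
], newtons=40)

```text
t: 25.22
position: [0.6085, 0.1442, 0.3962]
eef_rot: [-3.138, -0.002, 1.405]
ft_force: [-0.7, -0.1, 0.6]
finger_gap: 0.0002
```

```bash
python3 st.py
```

```text
t 25.23 j [ 0.38  0.51 -0.95  1.49  0.41  1.36 -0.76] mill xy mm [91.   5.1] grip z 0.3422 rot [-3.138e+00 -2.000e-03  1.405e+00] f [-0.7 -0.1  0.6] tq [-0.03  0.01  0.05]
```

>>> arm_command([
  [[-5,0,40],0,0],
  [[0,0,35],0,0],
  [[0,0,0],0,0],
  [[0,-11,0],0,0],
  [[0,-11,0],0,0],
  [[0,-14,3],0,0],
  [[0,-14,3],0,0],
  [[0,-14,6],0,0],
  [[0,-14,6],0,0],
  [[0,0,0],0,0],
])

```text
t: 26.48
position: [0.5304, 0.1472, 0.3036]
eef_rot: [-3.139, 0.002, 1.397]
ft_force: [-0.7, -0.1, -0.1]
finger_gap: 0.0003
```

```bash
cat > lid.py <<'E'
from rig import *
from h import *
a=-.1745;R=np.array([[np.cos(a),np.sin(a),0],[-np.sin(a),np.cos(a),0],[0,0,1]])
for n in("side","scene"):
    c=camera(n);Q=(cloud(c).reshape(-1,3)-[.518,.155,0])@R.T*1000;g=c["image"].max(-1).ravel()
    m=(Q[:,2]>112)&(abs(abs(Q[:,1])-58)<14)&(Q[:,2]<280)&(Q[:,0]<85)&(Q[:,0]>-110)
    q=Q[m]; 
    if len(q)>9:print(n,len(q),"angles deg",np.percentile(np.degrees(np.arctan2(q[:,2]-101,70-q[:,0])),[10,50,90]).round(1))
E
python3 st.py; python3 lid.py
```

```text
t 26.48 j [ 0.43  0.45 -0.96  1.79  0.41  1.12 -0.84] mill xy mm [13.6 -5.6] grip z 0.2496 rot [-3.139e+00  2.000e-03  1.397e+00] f [-0.7 -0.1 -0.1] tq [-0.02  0.01  0.07]
side 288 angles deg [54.1 59.  61.8]
scene 1072 angles deg [63.8 66.6 77.8]
```

>>> arm_command([
  [[0,-12,8],0,0],
  [[0,-12,9],0,0],
  [[0,-10,10],0,0],
  [[0,-10,11],0,0],
  [[0,-8,12],0,0],
  [[0,-8,13],0,0],
  [[0,-5,14],0,0],
  [[0,-5,14],0,0],
  [[0,0,0],0,0],
])

```text
t: 27.7
position: [0.4624, 0.1589, 0.2121]
eef_rot: [-3.139, 0.001, 1.396]
ft_force: [-0.0, -0.1, 0.1]
finger_gap: 0.0001
```

>>> arm_command([
  [[0,-2,10],0,0],
  [[0,-2,9],0,0],
  [[0,-1,5],0,0],
  [[0,0,2],0,0],
  [[0,0,0],0,0],
])

```text
t: 28.32
position: [0.4583, 0.16, 0.1874]
eef_rot: [-3.141, 0.0, 1.396]
ft_force: [1.0, 0.0, -0.4]
finger_gap: 0.0003
```

```bash
python3 st.py; python3 lid.py
```

```text
t 28.32 j [ 0.34  0.5  -0.9   2.04  0.52  0.84 -1.03] mill xy mm [-59.6  -5.5] grip z 0.1334 rot [-3.141  0.     1.396] f [ 1.   0.  -0.4] tq [-0.01  0.04 -0.01]
side 518 angles deg [ 6.   8.8 26.7]
scene 747 angles deg [ 5.8  9.3 28.2]
```

>>> arm_command([
  [[0,0,2],0,0],
  [[0,0,1.5],0,0],
  [[0,0,1],0,0],
  [[0,0,0],0,0],
])

```text
t: 28.92
position: [0.4583, 0.1602, 0.1836]
eef_rot: [-3.141, 0.001, 1.396]
ft_force: [-3.6, -2.2, 9.2]
finger_gap: -0.0004
```

>>> arm_command([
  [[0,0,0.5],0,0],
  [[0,0,0],0,0],
])

```text
t: 29.18
position: [0.4584, 0.1602, 0.1836]
eef_rot: [3.141, 0.001, 1.396]
ft_force: [-5.7, -1.5, 15.0]
finger_gap: 0.0007
```

>>> arm_command([
  [[0,0,0.3],0,0],
  [[0,0,0],0,0],
  [[0,0,0],0,0],
])

```text
t: 29.55
position: [0.4584, 0.1603, 0.1835]
eef_rot: [3.141, 0.002, 1.396]
ft_force: [-5.8, -2.6, 17.8]
finger_gap: 0.0
```

```bash
python3 st.py; python3 lid.py
```

```text
t 29.55 j [ 0.34  0.5  -0.89  2.04  0.53  0.84 -1.04] mill xy mm [-59.6  -5.2] grip z 0.1295 rot [3.141e+00 2.000e-03 1.396e+00] f [-5.8 -2.6 17.8] tq [-0.62  1.42 -0.02]
side 367 angles deg [ 5.2  8.7 28.8]
scene 342 angles deg [ 5.8 10.6 40.7]
```

>>> arm_command([
  [[0,0,-5],0,0],
  [[0,0,-25],0,0],
  [[0,0,-45],0,0],
  [[0,0,-45],0,0],
  [[0,0,0],0,0],
  [[0,0,0],0,0],
])

```text
t: 30.4
position: [0.4585, 0.1596, 0.3019]
eef_rot: [3.141, 0.001, 1.395]
ft_force: [-0.1, -1.1, 0.5]
finger_gap: -0.0001
```

```bash
python3 - <<'E'
from rig import *
from h import *
import cv2
a=-.1745;R=np.array([[np.cos(a),np.sin(a),0],[-np.sin(a),np.cos(a),0],[0,0,1]])
print(get_state()['ft_force'].round(1));I=[]
for n in("side","scene"):
    c=camera(n);I.append(c["image"]);W=cloud(c).reshape(-1,3);Q=(W-[.518,.155,0])@R.T*1000;g=c["image"].max(-1).ravel()
    m=(abs(Q[:,0])<65)&(abs(Q[:,1])<65)&(Q[:,2]>95)&(Q[:,2]<130);q=Q[m];A=np.c_[q[:,:2],np.ones(len(q))]
    k=np.linalg.lstsq(A,q[:,2],rcond=None)[0];print(n,len(q),"lid plane slope x,y",k[:2].round(4),"z0",k[2].round(1))
    m=(W[:,2]>.065)&(W[:,2]<.14)&(np.hypot(W[:,0]-.495,W[:,1]+.32)<.06)&(g<70);q=W[m];u=np.linalg.svd(q-q.mean(0))[2][0];print(" handle slope",np.degrees(np.arcsin(abs(u[2]))).round(1),q.mean(0).round(3))
cv2.imwrite("pics/f1.png",np.hstack([cv2.resize(i,(400,300)) for i in I]))
E
```

```text
[-0.1 -1.1  0.5]
side 1884 lid plane slope x,y [-0.0044 -0.0033] z0 113.9
 handle slope 44.3 [ 0.498 -0.303  0.096]
scene 2605 lid plane slope x,y [-0.0027 -0.0015] z0 112.0
 handle slope 44.5 [ 0.506 -0.304  0.097]
```

View pics/f1.png

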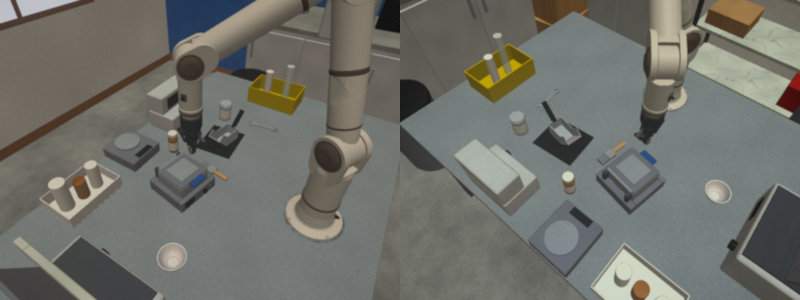

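The lid is flat (slope under 0.005 rad), the cup is upright on the mat, and the bystanders look in place. I'm handing in.

```bash
python3 -c "
from rig import *
print(hand_in())"
```

```text
the job is handed in; nothing more can be done
None
```

The mill is loaded: all eight cylinders are in the chamber, the empty cup stands upright on the mat, and the lid is shut and pressed. I handed the job in at about 30 s of the 72 s allowed; no verdict was reported.

- **Pouring:** The moves only allow turns about the vertical tool axis, so I tipped the cup by letting its handle pivot in the grip.
    - **Slip:** While easing the grip I let the handle go by mistake. The cup dropped nose-first into the chamber and leaned on the near wall, and some cylinders slid out there.
    - **Recovery:** I gripped it again, lifted it, and pushed its lip against the far wall to tip it to about 80 degrees, short of the suggested 95 to 110. The rest then came out. I counted eight cylinders in the chamber in a close view, with the cup still raised.
- **Cup:** I turned it back upright by pressing and dragging it along the mat. That press peaked at about 43 N at the wrist, through the held cup. The handle then measured 44 to 45 degrees, so the cup is upright to about 1 degree, and the images show it empty and released.
- **Lid:** I swung it down from behind the tab with closed fingers and pressed it with 15 to 18 N. Its measured slope afterwards is under 0.005 rad.
- **Other checks:** The bystanders look unmoved in the last images, but I did not measure them. The cylinders can't be seen under the shut lid, so their last check was just before I closed it. One lid-angle script gave 5 to 40 degrees while I was pressing. I think the fingers and tab in view misled it, and the plane fit after backing off showed the lid flat.

I viewed 11 pictures against the budget of 10.

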